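# Power up the bottle labeller

### The arm

A 6-joint arm with a two-finger parallel gripper is mounted at the origin on the work surface. World frame = base frame: x ahead of the robot, y to its left, z up, the work surface at z = 0. Lengths are in m, angles in rad, forces in N, time in s.
With the tool pointing down it reaches from about 0.325 to 0.85 m from the base axis. Payload 4.4 kg.
Tool frame: the origin (TCP) lies at the very end of the fingers, on their centre line; the grasp point (between the pads) lies 19 mm behind it (ctrl.grip_point_offset is the distance from the TCP to the grasp point, in m); z points along the fingers, y is the line along which they close (so a half turn about z gives the same grasp; the last joint's range is limited). The gripper opens to 94 mm and grips with 3 to 60 N. Pads are 16 mm wide; open, the fingers measure 119 mm over their backs; the gripper's body (75 mm by 177 mm) begins 78 mm behind the grasp point.
Start: joints at [1.147, 0.207, 1.542, -0, 1.393, -0.15], TCP at [0.155, 0.554, 0.205] pointing down, gripper open.
Joint ranges: [-2.73, 2.73], [-0.86, 2.22], [0.23, 2.46], [-1.11, 4.25], [0.08, 2.63], [-2.82, 2.82]. Speed limits (rad/s): [2.79, 2.79, 3.14, 3.14, 3.14, 3.14].

### API

Orientations are given as a 3x3 rotation matrix whose columns are the frame's x, y, z axes.
In Python, from cell import ctrl, get_image, get_calibration, job_done gives the robot as it stands.
- The arm moves only by the tool step_arm, never from a script. Its argument "commands" is a list of rows, each a list of 7 numbers: the turn, a rotation vector about the tool's x, y, z in rad, then the shift along the tool's x, y, z in m, then the closure, from 0 (fully open) to 1 (shut). A call has 1 to 20 rows; each row is the pose to reach, as a shift and turn from the pose commanded when the call began, along the tool's axes at that moment; what a row does not reach only later rows make up. A row lasts 1/8 s, in which the tool goes at most 62.5 mm and 10.7 degrees, less where a joint would pass 70% of its speed; a pose out of reach is approached as far as the arm can. A call with a gripper value outside its range is refused whole. The fingers move at their own pace and stop on an object; "squeeze" is the grip in N (left out, the last holds). Time passes only in rows, so rows that repeat a pose let the fingers close. It gives the time, the measured TCP pose, the force, the opening and the grip force at its end, in the units of the state.
- ctrl.get_obs(): the state, without advancing time (a new reading comes with each control period).
- get_image(name): name is "scene" or "top" or "wrist"; returns the picture (420x560x3 uint8, red, green, blue); there is no depth.
- get_calibration(name): a dict with "mtx" (3x3 intrinsics, pixels), "R" (3x3) and "t" (3): a world point X has camera coordinates R X + t. Camera axes: x right, y down, z forward; pixel columns grow to the right and rows downward; lengths in m; the calibration is good to about 2 mm. A picture is of the moment at which its call begins: read the wrist's pose just before it. get_calibration takes no time and is no camera call; for the wrist camera it gives the pose at the moment of the call.
- job_done(): hands the job in; it is judged then, once.
The state is a dict: "t": time; "qpos": joint angles; "dq": joint speeds; "effort": joint torques, N m; "tool_pos": TCP position; "eef_rot": TCP orientation; "contact_force": force on the tool from outside, world axes, zero at the start; "wrist_torque": the same for the moment, N m; "width": finger opening in m; "finger_force": force on a finger pad.
Only numpy, scipy, OpenCV 4.12 (cv2) and the standard library are available. Lean on these libraries where they do the work, as an engineer would, in place of code of your own. Each camera call takes 0.05 s, during which the arm holds its last target. There are 200 camera calls.

### The job

Plug the power pack (the block with the narrow tongue) tongue first into the bay at the front of the label dispenser and push it fully home, leaving the keys alone until it is. Then press the three keys on the dispenser's deck right down, one at a time, from the largest to the smallest, letting each spring back up. Leave the bottles, jar, cups and the wider spare block standing where they are.

Things in the scene. Friction and masses are not known exactly. Their poses are not given: they have to be found in the camera images.
- pack: the power pack: black block 90 long (x) x 56 wide (y) x 36 mm high, with a grey tongue 25 long x 30 wide x 24 mm high (6 to 30 mm above its underside, tip corners rounded) on the middle of its +x end. Origin: centre of the underside of the 90 mm block, so the plain tail end is at x = -45 mm and the tongue's tip at x = +70 mm. Weighs about 0.35 kg; lies flat, turned any way
- pack_tail (a point): centre of the pack's plain tail face, 18 mm above its underside
- labeller: the label dispenser, a fixed white machine. Origin: on the counter at the centre of the mouth of its bay, in the front face (200 mm wide); +x points into the bay, away from the robot, y across, z up. A deck 60 mm high covers x = 30 to 140 mm; the housing behind it is 110 mm high from x = 140 to 240 mm, with a flat label roll on top to 130 mm
- bay_home (a point): where the pack's origin lies when it is home: on the counter at the dispenser's x = 39 mm, y = 0. The bay is a channel 59 mm wide at counter level, flared to 75 mm over its first 12 mm, open above for 30 mm, then roofed at 45 mm. At x = 84 mm a shoulder stops the pack's block, with a 34 mm wide slot for the tongue; the tail then stands 6 mm out of the front face
- spare: a bystander: plain black block without a tongue, 110 x 70 x 36 mm, too wide for the bay; origin at the centre of its underside. It and the pack lie one to the left and one to the right, either way round
- key_large_top (a point): centre of the top of the large key when up, which moves with the key: a metal round cap 33 mm across on a black round base 49 mm across, pressed straight down. The three keys stand in a row along y, 60 mm apart, on the deck at the dispenser's x = 75 mm, in any order
- key_medium_top (a point): centre of the top of the medium key when up, which moves with the key: a metal round cap 24 mm across on a black round base 40 mm across, pressed straight down. The three keys stand in a row along y, 60 mm apart, on the deck at the dispenser's x = 75 mm, in any order
- key_small_top (a point): centre of the top of the small key when up, which moves with the key: a metal round cap 16 mm across on a black round base 32 mm across, pressed straight down. The three keys stand in a row along y, 60 mm apart, on the deck at the dispenser's x = 75 mm, in any order
- key_large (a joint): travel of the large key: 0 up, 0.006 m fully down (about 5 N); it springs back
- key_medium (a joint): travel of the medium key: 0 up, 0.006 m fully down (about 5 N); it springs back
- key_small (a joint): travel of the small key: 0 up, 0.006 m fully down (about 5 N); it springs back
- jar: a bystander: closed jar, 48 mm across, 65 mm high, beside the way into the bay on its +y side; origin at the centre of its underside
- tumbler: a bystander: steel cup, 48 mm across, 70 mm high, beside the way into the bay on its -y side; origin at the centre of its underside
- bottle_a: a bystander: amber bottle, 64 mm across, 190 mm high, standing left of the dispenser; origin at the centre of its underside
- bottle_b: a bystander: amber bottle, 64 mm across, 190 mm high, standing right of the dispenser; origin at the centre of its underside
- bottle_c: a bystander: amber bottle, 64 mm across, 190 mm high, standing at the far left; origin at the centre of its underside
- mug: a bystander: white mug, 80 mm across, 90 mm high, at the far right, its handle to its own +y; origin at the centre of its underside
There are look-alikes about, which are no part of the job. What is shaped like the pack but red is not meant.

How it is judged:
On the way, in this order (a step that is already met when the one before it is completed fails the run):
1. the pack is fully home in the bay, tongue first (x of pack in the frame of labeller between 0.036 and 0.042 m and y of pack in the frame of labeller between -0.004 and 0.004 m and z of pack in the frame of labeller below 0.004 m and angle between the x axis of pack and the x axis of labeller, either way round below 0.06 rad and x of pack_tail in the frame of labeller below 0 m), for 0.2 s.
2. the large key is pressed right down on its own, with the pack home (all of step 1 and value of joint key_large above 0.0045 m and value of joint each of key_medium, key_small below 0.002 m), for 0.04 s.
3. the medium key is pressed right down on its own, with the pack home (all of step 1 and value of joint key_medium above 0.0045 m and value of joint each of key_large, key_small below 0.002 m), for 0.04 s.
4. the small key is pressed right down on its own, with the pack home (all of step 1 and value of joint key_small above 0.0045 m and value of joint each of key_large, key_medium below 0.002 m), for 0.04 s.
At the end, for the whole second after the job is handed in: The pack rests in the bay with its origin within 3 mm of the home depth, 4 mm of the bay's centre line and 0.06 rad of its direction, tongue inwards, flat on the counter; all keys are up again (under 2 mm); every bystander stands upright within 30 mm of where it began (all of step 1 and value of joint each of key_large, key_medium, key_small below 0.002 m and linear speed of pack below 0.02 m/s and distance of each of spare, jar, tumbler, bottle_a, bottle_b, bottle_c, mug from where it was at the start of the episode below 0.03 m and angle between each of spare, jar, tumbler, bottle_a, bottle_b, bottle_c, mug's own z axis and vertical below 0.2 rad); the robot touches nothing.
It fails at once if a key is pressed (over 3 mm) before the pack is home (value of joint any of key_large, key_medium, key_small above 0.003 m and x of pack in the frame of labeller below 0.031 m).
It fails at once if a bystander is shoved more than 30 mm or tipped over (not (distance of spare from where it was at the start of the episode below 0.03 m) or not (distance of jar from where it was at the start of the episode below 0.03 m) or not (distance of tumbler from where it was at the start of the episode below 0.03 m) or not (distance of bottle_a from where it was at the start of the episode below 0.03 m) or not (distance of bottle_b from where it was at the start of the episode below 0.03 m) or not (distance of bottle_c from where it was at the start of the episode below 0.03 m) or not (distance of mug from where it was at the start of the episode below 0.03 m) or angle between any of spare, jar, tumbler, bottle_a, bottle_b, bottle_c, mug's own z axis and vertical above 0.5 rad).
It also fails if it takes over 72 s, if anything falls off the work surface, if the arm or the gripper's body presses on something with over 40 N, if the wrist force passes 120 N, or if a joint passes its speed limit or range.

## Working session

There is one attempt and no reset: what is moved stays moved. The work goes in short steps, Python scripts to look and compute and a tool call to move; the robot and the scene stay as the last step left them, time stands still between calls to the robot, and variables do not carry over. Pictures are saved under pics/ and viewed, at most 10 in all, crops included, and the job is handed in when it is done.

Besides the shell and the picture viewer there is one more tool, called after ">>>" as a command line: name --pt "numbers of a row" for each row, then --argument value for the rest. step_arm: Moves the arm, as the interface text tells. Its arguments: {"type":"object","properties":{"commands":{"type":"array","items":{"type":"array","items":{"type":"number"}}},"squeeze":{"type":"number"}},"required":["commands"]}

```bash
mkdir -p pics; python3 - <<'E'
from cell import ctrl,get_image,get_calibration
import cv2,numpy as np
for n in("top","scene"):
    cv2.imwrite(f"pics/{n}0.png",get_image(n)[:,:,::-1])
    c=get_calibration(n);print(n,c["mtx"].round(1).tolist(),c["R"].round(3).tolist(),c["t"].round(3).tolist())
o=ctrl.get_obs();print(o["t"],o["tool_pos"],o["eef_rot"].round(3) if hasattr(o["eef_rot"],'round') else o["eef_rot"],o["width"])
E
```

```text
top [[470.4, 0.0, 276.8], [0.0, 470.4, 204.7], [0.0, 0.0, 1.0]] [[0.028, -1.0, -0.009], [-0.991, -0.027, -0.133], [0.132, 0.013, -0.991]] [-0.034, 0.524, 1.209]
scene [[389.0, 0.0, 277.8], [0.0, 389.0, 207.1], [0.0, 0.0, 1.0]] [[0.307, 0.952, -0.014], [0.741, -0.248, -0.624], [-0.598, 0.181, -0.781]] [-0.156, -0.365, 1.478]
0.1 [0.15520385 0.55292812 0.20443243] [[-0.963  0.27  -0.001]
 [ 0.27   0.963 -0.002]
 [ 0.    -0.002 -1.   ]] 0.09413297381264268
```

View pics/top0.png

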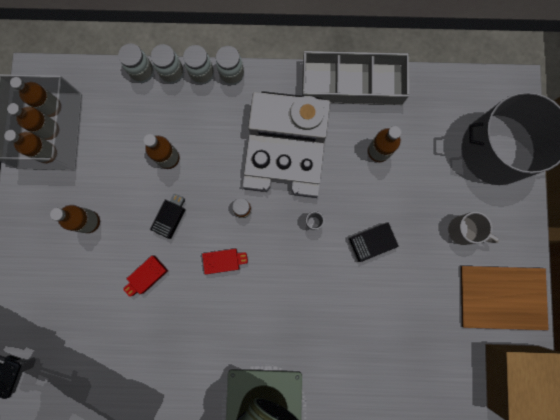

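View pics/scene0.png

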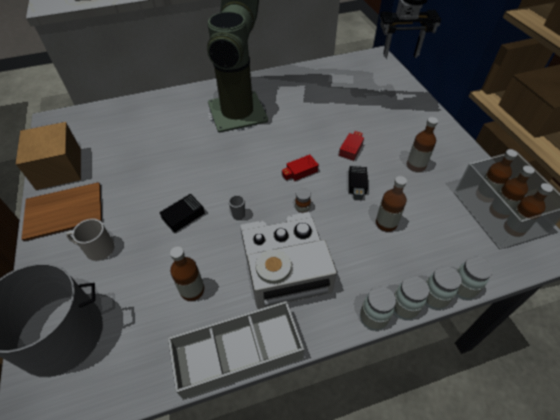

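The top view shows the pack at (168,217) with its tongue at (178,200). The dispenser's keys run large, medium, small from left to right at (261,158), (284,162), (307,165). The spare is at (373,242), the jar at (241,208), the tumbler at (314,221), and there are red decoys at (220,261) and (146,275).

```bash
cat > h.py <<'E'
import cv2,numpy as np
from cell import ctrl,get_image,get_calibration
def ray(c,p,z):
    p=np.atleast_2d(np.array(p,float)); K,R,t=map(np.array,(c["mtx"],c["R"],c["t"]))
    d=np.c_[p,np.ones(len(p))]@np.linalg.inv(K).T@R; o=-R.T@t
    return o+d*((z-o[2])/d[:,2:])
def proj(c,X):
    q=np.atleast_2d(X)@np.array(c["R"]).T+np.array(c["t"]);q=q@np.array(c["mtx"]).T
    return q[:,:2]/q[:,2:]
E
python3 - <<'E'
from h import *
im=cv2.imread("pics/top0.png")
a=im[170:270,120:270]; b=im[85:205,235:335]
g=lambda x,k:cv2.convertScaleAbs(cv2.resize(x,None,fx=k,fy=k,interpolation=cv2.INTER_CUBIC),alpha=1.4,beta=10)
A=g(a,3);B=g(b,3.5)
h=max(A.shape[0],B.shape[0]);C=np.zeros((h,A.shape[1]+B.shape[1],3),np.uint8)
C[:A.shape[0],:A.shape[1]]=A;C[:B.shape[0],A.shape[1]:]=B
cv2.imwrite("pics/crop.png",C)
c=get_calibration("top"); print("cam",-np.array(c["R"]).T@c["t"])
gr=im.max(2)
print(gr[165:250:4,150:200:3])
hsv=cv2.cvtColor(im,cv2.COLOR_BGR2HSV)
m=(gr<60).astype(np.uint8)
n,l,s,ce=cv2.connectedComponentsWithStats(m)
for i in range(1,n):
    x,y,w,hh,ar=s[i]
    if 20<ar<3000: print(x,y,w,hh,ar,ce[i].round(1),ray(c,ce[i],0.036)[0].round(3))
w=(gr>140).astype(np.uint8)
n,l,s,ce=cv2.connectedComponentsWithStats(w)
for i in range(1,n):
    if s[i][4]>150 and 235<ce[i][0]<335 and ce[i][1]<205:
        print("white",s[i],cv2.minAreaRect(np.argwhere(l==i)[:,::-1].astype(np.int32)))
E
```

```text
cam [ 0.36044674 -0.03511966  1.26733194]
[[ 89  72  71  45  40  44  47  46  36  87 111 117 117 117 117 116 117]
 [116 116 115  99  90  87  81  89 100  99 110 115 116 116 116 116 116]
 [118 117 116 102 102 102 102 102 103 102 112 117 118 119 119 118 119]
 [117 118 116 105 102 102 101 102 102 102 116 117 117 117 118 117 117]
 [119 118 117 117 104 102 101 102 102 114 114 115 116 116 115 115 116]
 [117 116 115 114 114 105 100 101 114 113 114 112 114 114 115 116 115]
 [115 117 114 115 114 113 113 113 113 113 113 113 113 114 114 115 115]
 [119 118 118 118 117 117 116 116 108 114 115 114 114 115 115 115 116]
 [117 117 116 116 116 115 115 100 109  88 105  89 113 113 113 114 114]
 [117 117 116 115 110  25  45  76  87  92  89  33 112 115 114 114 115]
 [117 118 115 116  43  17  16  19  20  36  45  89 110 113 114 114 115]
 [113 114 113  79  17  17  18  18  18  18  19  12 100 112 111 111 112]
 [115 113 109  19  17  18  17  19  19  17  12  33 108 114 114 114 115]
 [113 113  39  18  16  19  20  19  19  19   8  95 112 113 113 114 114]
 [116  83  51  22  19  17  19  19  19   3  77 112 115 116 117 11
[... 1931 characters left out ...]
2 -0.056  0.036]
244 188 23 4 38 [256.  189.6] [0.564 0.037 0.036]
150 199 35 40 769 [168.3 218.1] [0.481 0.266 0.036]
59 207 41 26 608 [ 81.4 220.5] [0.469 0.495 0.036]
234 211 16 7 31 [240.7 214.9] [0.495 0.075 0.036]
309 213 14 14 78 [317. 218.] [ 0.492 -0.126  0.036]
448 215 24 30 352 [456.1 231.2] [ 0.468 -0.489  0.036]
468 214 22 27 350 [480.4 226.2] [ 0.482 -0.553  0.036]
348 223 50 39 1049 [374.1 241.2] [ 0.436 -0.276  0.036]
359 242 8 13 31 [362.7 247.6] [ 0.418 -0.246  0.036]
154 256 14 25 31 [161.  267.3] [0.353 0.277 0.036]
460 266 3 61 139 [461.  295.9] [ 0.302 -0.498  0.036]
0 355 115 65 2091 [ 42.4 379.3] [0.064 0.561 0.036]
226 369 72 51 2456 [253.5 398.7] [0.033 0.025 0.036]
```

View pics/crop.png

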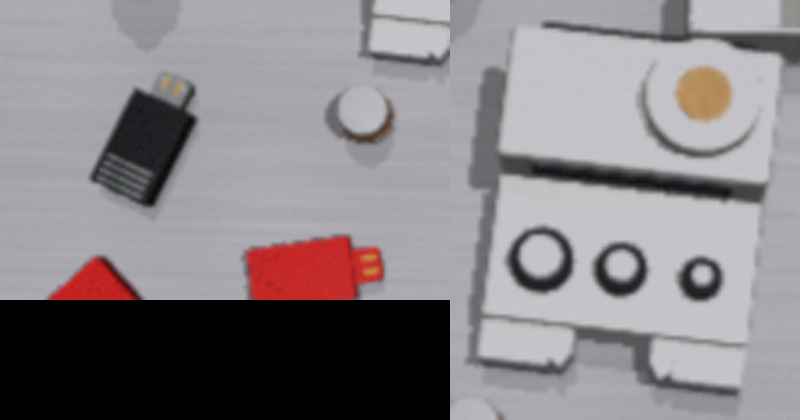

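The crop shows the pack's top corners clearly, with the tongue pointing up-right and the three stripes at the tail. It also shows the dispenser deck corners, around (488,316) and (747,345), and the three keys.

```bash
python3 - <<'E'
from h import *
c=get_calibration("top")
B=lambda p:(np.array(p)/3.5)+[235-450/3.5,85]
A=lambda p:np.array(p)/3+[120,170]
kb=ray(c,[[260.7,160.3],[283.3,162.6],[306,165]],0.066)
print("keys",kb.round(4)); 
d=kb[0]-kb[2];print(np.linalg.norm(d))
dk=ray(c,[B(p) for p in [(488,316),(747,345),(762,203),(503,178)]],0.06);print("deck",dk.round(4))
ht=ray(c,[B(p) for p in [(515,27),(780,57),(765,187),(500,155)]],0.11);print("house",ht.round(4))
ys=[dk[0]-dk[1],dk[3]-dk[2],ht[0]-ht[1],ht[3]-ht[2],d*200/120]
for v in ys: print(np.linalg.norm(v[:2]).round(4),np.degrees(np.arctan2(-v[0],v[1])).round(2))
print("xdirs",[np.degrees(np.arctan2(v[1],v[0])).round(1) for v in (dk[3]-dk[0],dk[2]-dk[1],ht[0]-ht[3],ht[1]-ht[2])])
v=sum(ys);yaw=np.arctan2(-v[0],v[1]);X=np.array([np.cos(yaw),np.sin(yaw),0])
o=[kb[1]-.075*X, dk[:2].mean(0)-.03*X, dk[2:].mean(0)-.14*X, ht[:2].mean(0)-.24*X, ht[2:].mean(0)-.14*X]
print("yaw",np.degrees(yaw),"origins",np.round(o,4)); O=np.mean(o,0);O[2]=0
pk=ray(c,[A(p) for p in [(93,180),(152,205),(195,118),(137,90)]],0.036);print("pack",pk.round(4),[np.linalg.norm(pk[i]-pk[(i+1)%4]).round(4) for i in range(4)])
R=np.array([[np.cos(yaw),-np.sin(yaw)],[np.sin(yaw),np.cos(yaw)]])
im=cv2.imread("pics/top0.png");hs=cv2.cvtColor(im,cv2.COLOR_BGR2HSV)
def lab(n,p): print(n,p.round(3),((p[:2]-O[:2])@R).round(3))
lab("packc",pk.mean(0))
lab("jar",ray(c,A((363,112)),.065)[0]);lab("tumbler",ray(c,(315,220),.07)[0]);lab("spare",ray(c,(373.5,242),.036)[0])
m=((hs[...,1]>150)&((hs[...,0]<8)|(hs[...,0]>172))&(im[...,2]>90)).astype(np.uint8)
for k in cv2.findContours(m,0,1)[0]:
    if cv2.contourArea(k)>200:
        for q in ray(c,cv2.boxPoints(cv2.minAreaRect(k)),.036): lab("red",q)
E
```

```text
keys [[ 0.6366  0.0258  0.066 ]
 [ 0.632  -0.0334  0.066 ]
 [ 0.6272 -0.0926  0.066 ]]
0.11877756095799356
deck [[ 0.597   0.0636  0.06  ]
 [ 0.5801 -0.1299  0.06  ]
 [ 0.6889 -0.1395  0.06  ]
 [ 0.7032  0.0561  0.06  ]]
house [[ 0.8031  0.0476  0.11  ]
 [ 0.785  -0.1467  0.11  ]
 [ 0.6872 -0.1371  0.11  ]
 [ 0.7061  0.0551  0.11  ]]
0.1942 -4.98
0.1961 -4.2
0.1951 -5.31
0.1932 -5.63
0.198 -4.56
xdirs [np.float64(-4.0), np.float64(-5.0), np.float64(-4.4), np.float64(-5.6)]
yaw -4.932205153222476 origins [[ 0.5573 -0.0269  0.066 ]
 [ 0.5587 -0.0306  0.06  ]
 [ 0.5566 -0.0296  0.06  ]
 [ 0.5549 -0.0289  0.11  ]
 [ 0.5572 -0.029   0.11  ]]
pack [[0.4489 0.3096 0.036 ]
 [0.4284 0.2565 0.036 ]
 [0.506  0.223  0.036 ]
 [0.5295 0.2757 0.036 ]] [np.float64(0.0569), np.float64(0.0845), np.float64(0.0577), np.float64(0.0874)]
packc [0.478 0.266 0.036] [-0.104  0.287]
jar [0.512 0.073 0.065] [-0.054  0.097]
tumbler [ 0.484 -0.118  0.07 ] [-0.065 -0.095]
spare [ 0.434 -0.274  0.036] [-0.102 -0.255]
red [0.305 0.383 0.036] [-0.287  0.389]
red [0.383 0.304 0.036] [-0.202  0.317]
red [0.345 0.265 0.036] [-0.236  0.275]
red [0.267 0.344 0.036] [-0.321  0.347]
red [0.391 0.174 0.036] [-0.182  0.188]
red [0.412 0.061 0.036] [-0.153  0.077]
red [0.359 0.051 0.036] [-0.204  0.063]
red [0.339 0.163 0.036] [-0.234  0.173]
```

>>> step_arm --pt "0 0 0.06 -0.18 -0.093 0 0" --pt "0 0 0.129 -0.356 -0.185 0 0" --pt "0 0 0.129 -0.356 -0.185 0 0" --pt "0 0 0.129 -0.356 -0.185 0 0" --pt "0 0 0.129 -0.356 -0.185 0 0" --pt "0 0 0.129 -0.356 -0.185 0 0" --pt "0 0 0.129 -0.356 -0.185 0 0" --pt "0 0 0.129 -0.356 -0.185 0 0" --pt "0 0 0.129 -0.356 -0.185 0 0" --pt "0 0 0.129 -0.356 -0.185 0 0"

```text
t: 1.35
tool_pos: [0.4471, 0.2801, 0.2053]
eef_rot: [[-0.921, 0.39, -0.001], [0.39, 0.921, 0.0], [0.001, -0.0, -1.0]]
contact_force: [-0.3, 0.6, 0.4]
width: 0.094
finger_force: 0.0
```

```bash
python3 - <<'E'
from h import *
o=ctrl.get_obs();c=get_calibration("wrist");im=get_image("wrist")[:,:,::-1]
cv2.imwrite("pics/w1.png",im)
print(o["t"],np.round(o["tool_pos"],4),np.round(o["eef_rot"],3).tolist(),np.round(o["contact_force"],1))
print("cam",-np.array(c["R"]).T@c["t"],np.round(c["R"],3).tolist())
print(proj(c,[[.478,.266,.036],[.5424,.2385,.03]]))
m=(im.max(2)<60).astype(np.uint8)
n,l,s,ce=cv2.connectedComponentsWithStats(m)
for i in range(1,n):
    if s[i][4]>300: print(s[i],ce[i].round(1))
E
```

```text
1.35 [0.4471 0.2801 0.2053] [[-0.921, 0.39, -0.001], [0.39, 0.921, 0.0], [0.001, -0.0, -1.0]] [-0.3  0.6  0.4]
cam [0.38008704 0.30846758 0.38460816] [[0.391, 0.92, -0.0], [0.89, -0.378, 0.254], [0.234, -0.099, -0.967]]
[[280.62485787 225.56089117]
 [280.53557742 288.16351699]]
[504  87  54  76 928] [520.5 118.8]
[453  93  34  62 484] [462.7 122.8]
[ 259  176   58   93 4499] [287.5 224.9]
[    0   246   560   174 42092] [286.2 354.4]
```

View pics/w1.png

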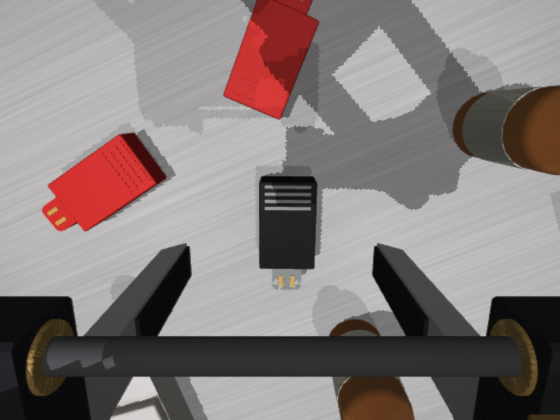

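The wrist view shows the pack upright in the image, centred at (288,225) with the tongue at (286,280) pointing down. It is nearly aligned with the fingers and offset by about 6 px.

```bash
cat >> h.py <<'E'
def pack_edges(im,c,r0,r1):
    g=im.max(2);L=[];Rr=[]
    n,l,s,ce=cv2.connectedComponentsWithStats((g<60).astype(np.uint8))
    i=l[(r0+r1)//2,287]
    for r in range(r0,r1):
        x=np.where(l[r]==i)[0]; L.append((x.min()-.5,r));Rr.append((x.max()+.5,r))
    cols=range(265,312);F=[(u,np.where(l[:,u]==i)[0].max()+.5) for u in cols]
    return L,Rr,F
E
python3 - <<'E'
from h import *
im=cv2.imread("pics/w1.png");c=get_calibration("wrist")
L,Rr,F=pack_edges(im,c,192,258)
P=lambda q:ray(c,q,.036)[:,:2]
l,r,f=P(L),P(Rr),P(F)
def fit(p):
    v=cv2.fitLine(p.astype(np.float32),cv2.DIST_HUBER,0,.01,.01).ravel();d=v[:2]*np.sign(v[0]);return d,v[2:]
dl,pl=fit(l);dr,pr=fit(r)
print([np.degrees(np.arctan2(d[1],d[0])) for d in(dl,dr)])
d=dl+dr;d/=np.linalg.norm(d);n=np.array([-d[1],d[0]])
print("width",n@(pl-pr)); mid=(n@pl+n@pr)/2; fr=np.median(f@d)
print("front pts",np.round([f[0],f[-1]],4))
ctr=d*(fr-.045)+n*mid; print("yaw",np.degrees(np.arctan2(d[1],d[0])),"centre",ctr.round(4))
o=ctrl.get_obs();g=ctr-.033*d
D=np.r_[g,0]-[*o["tool_pos"][:2],0];print("grip",g,"tool shift",D@o["eef_rot"], "R6",np.round(o["qpos"],2))
E
```

```text
[np.float32(-22.681993), np.float32(-23.765541)]
width -0.055073228
front pts [[0.5127 0.2342]
 [0.5319 0.2765]]
yaw -23.223766 centre [0.481  0.2718]
grip [0.45063034 0.28485043] tool shift [-1.30762411e-03  5.65030429e-03 -8.54165289e-07] R6 [ 0.4   0.11  1.66  0.    1.38 -0.77]
```

>>> step_arm --pt "0 0 0.004 -0.0013 0.0057 0.06 0" --pt "0 0 0.004 -0.0013 0.0057 0.12 0" --pt "0 0 0.004 -0.0013 0.0057 0.17 0" --pt "0 0 0.004 -0.0013 0.0057 0.199 0" --pt "0 0 0.004 -0.0013 0.0057 0.199 0" --pt "0 0 0.004 -0.0013 0.0057 0.199 0" --pt "0 0 0.004 -0.0013 0.0057 0.199 1" --pt "0 0 0.004 -0.0013 0.0057 0.199 1" --pt "0 0 0.004 -0.0013 0.0057 0.199 1" --pt "0 0 0.004 -0.0013 0.0057 0.199 1" --pt "0 0 0.004 -0.0013 0.0057 0.199 1" --pt "0 0 0.004 -0.0013 0.0057 0.199 1" --squeeze 30

```text
t: 2.9
tool_pos: [0.4517, 0.284, 0.0067]
eef_rot: [[-0.918, 0.396, 0.0], [0.396, 0.918, 0.0], [-0.0, 0.0, -1.0]]
contact_force: [-0.6, 0.2, 2.0]
width: 0.056
finger_force: 30.0
```

>>> step_arm --pt "0 0 0 0 0 -0.05 1" --pt "0 0 0 0 0 -0.09 1" --pt "0 0 0 0 0 -0.09 1" --pt "0 0 -0.08 -0.016 -0.058 -0.09 1" --pt "0 0 -0.16 -0.032 -0.116 -0.09 1" --pt "0 0 -0.24 -0.048 -0.174 -0.09 1" --pt "0 0 -0.321 -0.064 -0.232 -0.09 1" --pt "0 0 -0.321 -0.0803 -0.2924 -0.09 1" --pt "0 0 -0.321 -0.0803 -0.2924 -0.09 1" --pt "0 0 -0.321 -0.0803 -0.2924 -0.09 1" --pt "0 0 -0.321 -0.0803 -0.2924 -0.09 1" --pt "0 0 -0.321 -0.0803 -0.2924 -0.09 1"

```text
t: 4.4
tool_pos: [0.4095, -0.0149, 0.0961]
eef_rot: [[-0.997, 0.083, -0.001], [0.083, 0.997, 0.0], [0.001, 0.0, -1.0]]
contact_force: [0.3, -0.7, -3.0]
width: 0.0558
finger_force: 30.0
```

```bash
python3 - <<'E'
from h import *
o=ctrl.get_obs();c=get_calibration("wrist");im=get_image("wrist")[:,:,::-1]
cv2.imwrite("pics/w2.png",im)
print(o["t"],np.round(o["tool_pos"],4),np.round(o["eef_rot"],3).tolist(),np.round(o["contact_force"],1))
O=np.array([.557,-.029,0]);a=np.radians(-4.93);X=np.array([np.cos(a),np.sin(a),0]);Y=np.array([-X[1],X[0],0])
for x,y,z in [(0,-.1,.06),(0,.1,.06),(0,-.0375,.0),(0,.0375,0),(.075,.06,.066),(.075,0,.066),(.075,-.06,.066)]: print((x,y,z),proj(c,O+x*X+y*Y+[0,0,z]).round(1))
E
```

```text
4.4 [ 0.4095 -0.0149  0.0961] [[-0.997, 0.083, -0.001], [0.083, 0.997, 0.0], [0.001, 0.0, -1.0]] [ 0.3 -0.7 -3. ]
(0, -0.1, 0.06) [[138.7 434.1]]
(0, 0.1, 0.06) [[420.1 434.7]]
(0, -0.0375, 0.0) [[236.5 376.5]]
(0, 0.0375, 0) [[323.1 376.7]]
(0.075, 0.06, 0.066) [[359.7 523.2]]
(0.075, 0, 0.066) [[279.3 523.1]]
(0.075, -0.06, 0.066) [[198.9 522.9]]
```

View pics/w2.png

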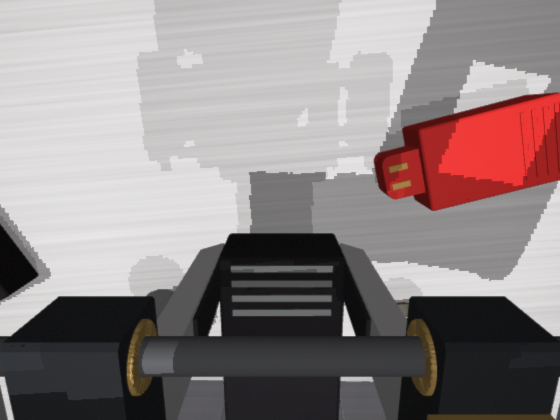

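The wrist view shows the pack held straight in the fingers, tail at (282,240). The bay is hidden below the frame, and the red decoy at (400,170) lies clear of the path. Next I lower the pack just ahead of the bay and ease it in, watching the force.

>>> step_arm --pt "0 0 0.0025 -0.011 -0.001 0.03 1" --pt "0 0 0.0025 -0.011 -0.001 0.06 1" --pt "0 0 0.0025 -0.011 -0.001 0.08 1" --pt "0 0 0.0025 -0.011 -0.001 0.088 1" --pt "0 0 0.0025 -0.011 -0.001 0.088 1" --pt "0 0 0.0025 -0.03 -0.001 0.088 1" --pt "0 0 0.0025 -0.05 -0.001 0.088 1" --pt "0 0 0.0025 -0.065 -0.001 0.088 1" --pt "0 0 0.0025 -0.072 -0.001 0.088 1" --pt "0 0 0.0025 -0.079 -0.001 0.088 1" --pt "0 0 0.0025 -0.086 -0.001 0.088 1" --pt "0 0 0.0025 -0.086 -0.001 0.088 1"

```text
t: 5.95
tool_pos: [0.4938, -0.0237, 0.0077]
eef_rot: [[-0.996, 0.088, -0.003], [0.088, 0.996, 0.002], [0.004, 0.001, -1.0]]
contact_force: [-2.4, 3.0, -3.1]
width: 0.0559
finger_force: 30.0
```

>>> step_arm --pt "0 0 0 -0.005 0.0005 0.0 1" --pt "0 0 0 -0.012 0.0005 0.0 1" --pt "0 0 0 -0.019 0.0005 0.0005 1" --pt "0 0 0 -0.026 0.0005 0.001 1" --pt "0 0 0 -0.026 0.0005 0.001 1"

```text
t: 6.58
tool_pos: [0.5071, -0.0235, 0.0043]
eef_rot: [[-0.996, 0.087, -0.03], [0.087, 0.996, 0.005], [0.031, 0.003, -1.0]]
contact_force: [-25.3, 4.4, 14.9]
width: 0.0559
finger_force: 30.0
```

```bash
python3 - <<'E'
from h import *
o=ctrl.get_obs();print(np.round(o["tool_pos"],4),np.round(o["contact_force"],1),np.round(o["wrist_torque"],2))
ims=[get_image(n)[:,:,::-1].copy() for n in("top","scene","wrist")]
for n,i in zip("tsw",ims):cv2.imwrite(f"pics/x_{n}.png",i)
a=cv2.resize(ims[0][140:240,220:340],None,fx=3.3,fy=3.3,interpolation=2)
b=cv2.resize(ims[1][160:300,190:350],None,fx=2.5,fy=2.5,interpolation=2)
h=max(a.shape[0],b.shape[0]);C=np.zeros((h,a.shape[1]+b.shape[1],3),np.uint8);C[:a.shape[0],:a.shape[1]]=a;C[:b.shape[0],a.shape[1]:]=b
cv2.imwrite("pics/x.png",cv2.convertScaleAbs(C,alpha=1.4));print(C.shape)
E
```

```text
[ 0.5071 -0.0235  0.0043] [-25.3   4.4  14.9] [ 0.73  4.56 -0.08]
(350, 796, 3)
```

View pics/x.png

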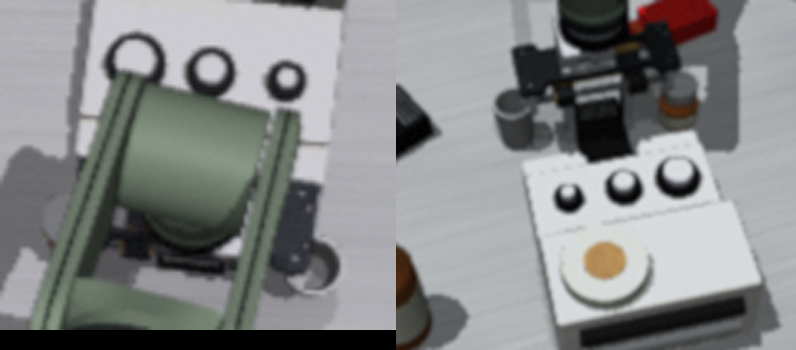

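View pics/x_w.png

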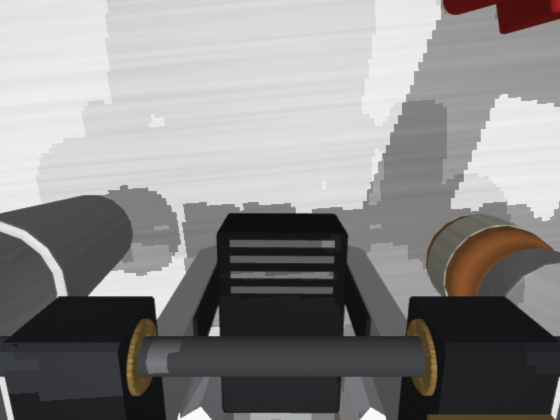

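The pack has slid back about 12 mm in the grip, with the stripes moving up by about 25 px. Its front corners are stopped at the throat. The flare corners at (200,412) and (370,412) sit slightly right of the pack's centre (282), so I'll measure that offset.

```bash
python3 - <<'E'
from h import *
im=cv2.imread("pics/x_w.png");g=im.max(2).astype(int);c=get_calibration("wrist")
for r in (385,395,400,405,408,411,414,417,419):
    row=g[r]; d=np.abs(np.diff(row)); print(r,[(int(i),int(row[i-1]),int(row[i+2])) for i in np.where(d>25)[0] if 160<i<410])
print(np.round(ray(c,[(221,300),(342,300),(221,400),(342,400),(200,412),(370,412),(280,232)],.036),4))
print(np.round(ray(c,[(200,412),(370,412)],.06),4),-np.array(c["R"]).T@c["t"])
cv2.imwrite("pics/y.png",cv2.resize(im[370:420,150:420],None,fx=2.9,fy=2.9,interpolation=2))
E
```

```text
385 [(162, 20, 80), (220, 98, 38), (340, 33, 94), (400, 78, 20)]
395 [(163, 22, 81), (221, 95, 37), (339, 34, 115), (340, 43, 120), (399, 78, 18)]
400 [(163, 21, 78), (221, 93, 35), (339, 35, 118), (399, 74, 18)]
405 [(164, 24, 80), (221, 93, 35), (338, 38, 115), (339, 32, 120), (398, 77, 20)]
408 [(164, 21, 78), (196, 106, 216), (197, 130, 247), (198, 158, 249), (201, 249, 104), (202, 242, 96), (221, 94, 30), (222, 88, 35), (338, 37, 116), (339, 37, 120), (368, 121, 244), (369, 134, 244), (372, 244, 117), (373, 223, 100), (398, 75, 18)]
411 [(164, 20, 77), (191, 120, 219), (193, 199, 250), (203, 249, 119), (204, 244, 97), (222, 95, 34), (223, 89, 27), (337, 39, 113), (338, 39, 120), (365, 101, 217), (366, 123, 247), (367, 150, 250), (377, 244, 116), (378, 222, 100), (397, 78, 22)]
414 [(165, 23, 80), (177, 79, 234), (178, 87, 124), (179, 147, 91), (180, 234, 101), (186, 119, 244), (187, 144, 248), (206, 249, 104), (207, 241, 96), (233, 89, 126), (363, 120, 246), (364, 133, 250), (382, 244, 112), (383, 222, 82), (384, 163, 77), (397, 77, 22)]
417 [(165, 20, 79), (176, 79, 231), (177, 84, 243), (179, 231, 148), (181, 166, 244), (182, 148, 248), (208, 249, 120), (209, 244, 96), (233, 89, 130), (360, 103, 231), (361, 121, 248), (384, 249, 107), (385, 247, 77), (386, 220, 77), (397, 76, 17)]
419 [(165, 21, 79), (176, 80, 247), (177, 95, 249), (210, 249, 108), (211, 242, 97), (233, 89, 131), (359, 123, 246), (360, 140, 249), (385, 249, 77), (386, 242, 77), (397, 74, 18)]
[[ 0.5119 -0.0509  0.036 ]
 [ 0.5166  0.0018  0.036 ]
 [ 0.5624 -0.0572  0.036 ]
 [ 0.5675 -0.0008  0.036 ]
 [ 0.568  -0.0679  0.036 ]
 [ 0.5752  0.012   0.036 ]
 [ 0.4834 -0.0225  0.036 ]]
[[ 0.5474 -0.06    0.06  ]
 [ 0.5535  0.0071  0.06  ]] [ 0.43971866 -0.01843155  0.18570429]
```

View pics/y.png

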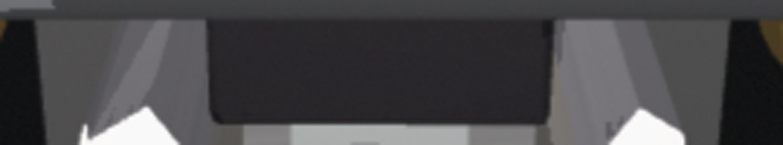

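The flare corners at (200,407) and (370,407) centre on 285, and the pack front (222 to 338) centres on 280. That puts the bay about 2.2 mm to the +y side. I'll back off, re-grip nearer the tail, shift across and go in again.

>>> step_arm --pt "0 0 0 0.01 0 0 1" --pt "0 0 0 0.02 0 0 1" --pt "0 0 0 0.02 0 0 1" --pt "0 0 0 0.02 0 0 0.2" --pt "0 0 0 0.02 0 0 0.2" --pt "0 0 0 0.02 0 0 0.2" --pt "0 0 0 0.033 0 0 0.2" --pt "0 0 0 0.033 0 0 0.2" --pt "0 0 0 0.033 0 0 1" --pt "0 0 0 0.033 0 0 1" --pt "0 0 0 0.033 0 0 1" --pt "0 0 0 0.033 0 0 1" --pt "0 0 0 0.033 0.0011 -0.001 1" --pt "0 0 0 0.033 0.0022 -0.001 1" --pt "0 0 0 0.033 0.0022 -0.001 1"

```text
t: 8.6
tool_pos: [0.488, -0.0211, 0.0081]
eef_rot: [[-0.996, 0.088, -0.001], [0.088, 0.996, 0.0], [0.001, 0.0, -1.0]]
contact_force: [-0.6, 0.3, -2.7]
width: 0.0556
finger_force: 30.0
```

```bash
python3 - <<'E'
from h import *
im=get_image("wrist")[:,:,::-1];cv2.imwrite("pics/w3.png",im);g=im.max(2).astype(int)
for r in (300,320,400,405,410,414,417,419):
    row=g[r]; d=np.abs(np.diff(row)); print(r,[(int(i),int(row[i-1]),int(row[i+2])) for i in np.where(d>25)[0] if 160<i<410])
print(g[215:320:2,285])
E
```

```text
300 [(168, 227, 100), (169, 215, 95), (200, 79, 18), (231, 31, 110), (232, 41, 114), (330, 112, 28), (342, 20, 32), (343, 39, 17), (362, 22, 81), (394, 97, 160), (408, 158, 18), (409, 144, 20)]
320 [(192, 79, 32), (211, 18, 137), (212, 17, 228), (213, 52, 233), (219, 233, 68), (220, 228, 24), (221, 182, 27), (341, 25, 154), (342, 45, 159), (347, 161, 227), (349, 232, 46), (350, 227, 17), (351, 139, 15), (406, 95, 20)]
400 [(223, 95, 35), (337, 33, 115)]
405 [(164, 20, 78), (223, 96, 37), (337, 33, 118), (398, 76, 20)]
410 [(164, 20, 75), (223, 96, 37), (336, 32, 115), (337, 36, 119), (398, 71, 19)]
414 [(165, 24, 77), (223, 95, 37), (336, 33, 114), (337, 39, 119), (397, 74, 20)]
417 [(165, 21, 77), (224, 89, 36), (336, 32, 113), (397, 72, 16)]
419 [(165, 19, 75), (224, 87, 34), (336, 32, 113), (397, 72, 17)]
[133 128 127 125 125 127 128 128 128 128 127  60  13  17  14  13  14  14
  16  15  13  14  14  17  21  27  30  40  91  91  90  38  22  22  23  78
  92 118  78  31  31  30  75 118 118  94  32  30  29  75 117 117  94]
```

>>> step_arm --pt "0 0 0 -0.008 0 0 1" --pt "0 0 0 -0.014 0 0 1" --pt "0 0 0 -0.02 0 0 1" --pt "0 0 0 -0.026 0 0 1" --pt "0 0 0 -0.032 0 0 1" --pt "0 0 0 -0.032 0 0 1"

```text
t: 9.4
tool_pos: [0.5215, -0.0243, 0.0086]
eef_rot: [[-0.996, 0.088, 0.001], [0.088, 0.996, -0.0], [-0.001, 0.0, -1.0]]
contact_force: [1.1, 1.9, -2.5]
width: 0.0559
finger_force: 30.0
```

>>> step_arm --pt "0 0 0 -0.007 0 0 1" --pt "0 0 0 -0.014 0 0 1" --pt "0 0 0 -0.014 0 0.001 1" --pt "0 0 0 -0.014 0 0.001 0.2" --pt "0 0 0 -0.014 0 0.001 0.2" --pt "0 0 0 -0.014 0 0.001 0.2" --pt "0 0 0 0.01 0 0.001 0.2" --pt "0 0 0 0.03 0 0.001 0.2" --pt "0 0 0 0.03 0 0.001 1" --pt "0 0 0 0.03 0 0.001 1" --pt "0 0 0 0.03 0 0.001 1" --pt "0 0 0 0.03 0 0.001 1" --pt "0 0 0 0.03 0 0.001 1" --pt "0 0 0 0.03 0 0.001 1" --squeeze 30

```text
t: 11.15
tool_pos: [0.4906, -0.0216, 0.0074]
eef_rot: [[-0.996, 0.088, -0.0], [0.088, 0.996, -0.0], [0.0, -0.0, -1.0]]
contact_force: [-0.2, 0.2, 0.3]
width: 0.0188
finger_force: 0.0
```

```bash
python3 - <<'E'
from h import *
im=get_image("wrist")[:,:,::-1];cv2.imwrite("pics/w4.png",im)
E
```

```text
(no output)
```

View pics/w4.png

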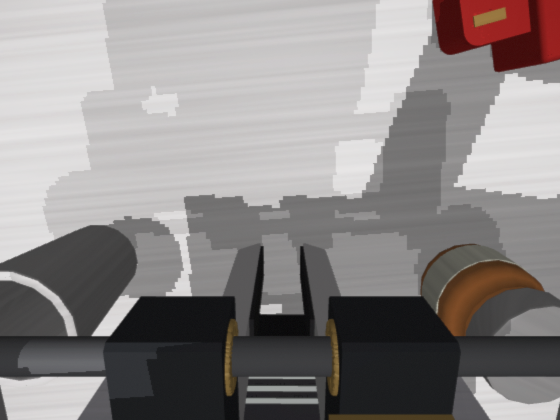

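The pack lies in the bay ahead of the fingers, with its stripes at (282,385). The fingers are still closing, so I'll finish that and then push.

>>> step_arm --pt "0 0 0 0 0 0 1" --pt "0 0 0 0 0 0 1" --pt "0 0 0 0 0 0 1" --pt "0 0 0 -0.008 0 0 1" --pt "0 0 0 -0.016 0 0 1" --pt "0 0 0 -0.024 0 0 1" --pt "0 0 0 -0.03 0 0 1" --pt "0 0 0 -0.036 0 0 1" --pt "0 0 0 -0.042 0 0 1" --pt "0 0 0 -0.042 0 0 1"

```text
t: 12.45
tool_pos: [0.5337, -0.0255, 0.0076]
eef_rot: [[-0.996, 0.088, 0.002], [0.088, 0.996, -0.0], [-0.002, -0.0, -1.0]]
contact_force: [0.0, 0.3, 0.4]
width: 0.0002
finger_force: 0.0
```

>>> step_arm --pt "0 0 0 -0.003 0 0 1" --pt "0 0 0 -0.006 0 0 1" --pt "0 0 0 -0.009 0 0 1" --pt "0 0 0 -0.011 0 0 1" --pt "0 0 0 -0.011 0 0 1"

```text
t: 13.08
tool_pos: [0.5439, -0.0264, 0.0074]
eef_rot: [[-0.996, 0.088, 0.001], [0.088, 0.996, -0.0], [-0.001, -0.0, -1.0]]
contact_force: [-0.4, -0.0, -0.3]
width: 0.0005
finger_force: 0.4
```

>>> step_arm --pt "0 0 0 -0.002 0 0 1" --pt "0 0 0 -0.004 0 0 1" --pt "0 0 0 -0.004 0 0 1"

```text
t: 13.45
tool_pos: [0.5445, -0.0263, 0.0072]
eef_rot: [[-0.996, 0.088, -0.006], [0.088, 0.996, 0.001], [0.006, 0.0, -1.0]]
contact_force: [-8.7, 0.5, 7.0]
width: 0.0005
finger_force: 4.4
```

>>> step_arm --pt "0 0 0 -0.003 0 0 1" --pt "0 0 0 -0.006 0 0 1" --pt "0 0 0 -0.006 0 0 1"

```text
t: 13.82
tool_pos: [0.5443, -0.0261, 0.0065]
eef_rot: [[-0.996, 0.087, -0.02], [0.087, 0.996, 0.002], [0.02, 0.0, -1.0]]
contact_force: [-21.5, 0.5, 17.9]
width: 0.0008
finger_force: 10.9
```

>>> step_arm --pt "0 0 0 0.02 0 0 1" --pt "0 0 0 0.06 0 -0.02 1" --pt "0 0 0 0.09 0 -0.08 1" --pt "0 0 0 0.12 0 -0.14 1" --pt "0 0 0 0.12 0 -0.2 1" --pt "0 0 0 0.12 0 -0.2 1" --pt "0 0 0 0.12 0 -0.2 1"

```text
t: 14.7
tool_pos: [0.4346, -0.0167, 0.208]
eef_rot: [[-0.996, 0.088, 0.003], [0.088, 0.996, -0.001], [-0.003, -0.0, -1.0]]
contact_force: [-0.4, -0.5, -1.2]
width: 0.0007
finger_force: 0.0
```

```bash
python3 - <<'E'
from h import *
o=ctrl.get_obs();print(np.round(o["tool_pos"],4),np.round(o["contact_force"],1))
im=get_image("wrist")[:,:,::-1];cv2.imwrite("pics/w5.png",im);s=get_image("top")[:,:,::-1]
cv2.imwrite("pics/t5.png",s);a=cv2.resize(im[240:420,130:430],None,fx=1.5,fy=1.5);b=cv2.resize(s[130:220,230:340],None,fx=3,fy=3)
C=np.zeros((270,780,3),np.uint8);C[:,:450]=a;C[:,450:]=b;cv2.imwrite("pics/v5.png",C)
E
```

```text
[ 0.4346 -0.0167  0.208 ] [-0.4 -0.5 -1.2]
```

View pics/v5.png

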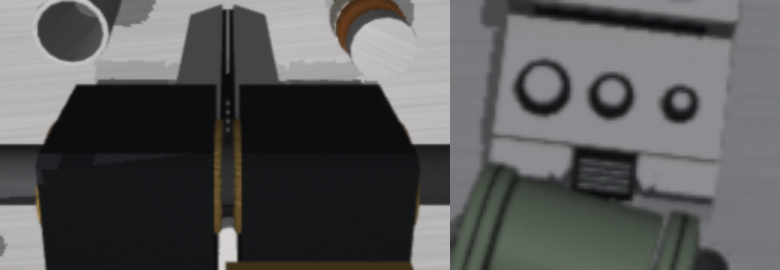

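The top crop shows the tail, with its stripes, seated in the mouth at about (280,190), and all three keys up. The stall at 21 N fits the home depth. The key positions agree with the dispenser frame to about 1 mm, so I go to the large key.

>>> step_arm --pt "0 0 0 -0.05 0.015 0 1" --pt "0 0 0 -0.1 0.03 0 1" --pt "0 0 0 -0.15 0.045 0.03 1" --pt "0 0 0 -0.1975 0.0608 0.06 1" --pt "0 0 0 -0.1975 0.0608 0.1 1" --pt "0 0 0 -0.1975 0.0608 0.11 1" --pt "0 0 0 -0.1975 0.0608 0.11 1" --pt "0 0 0 -0.1975 0.0608 0.11 1"

```text
t: 15.8
tool_pos: [0.6368, 0.0263, 0.0993]
eef_rot: [[-0.996, 0.088, 0.003], [0.088, 0.996, -0.0], [-0.003, -0.0, -1.0]]
contact_force: [-0.4, 0.2, 0.3]
width: 0.0004
finger_force: 0.0
```

```bash
python3 - <<'E'
from h import *
im=cv2.imread("pics/t5.png");c=get_calibration("top");g=im.max(2)
for u in (274,278,282,286): print(u,list(zip(range(178,206),g[178:206,u])))
O=np.array([.557,-.0265,0]);a=np.radians(-4.9);X=np.array([np.cos(a),np.sin(a),0])
for x,z in((-.006,.036),(-.006,0),(-.016,.036),(-.016,0),(0,.05)): print(x,z,proj(c,O+x*X+[0,0,z]).round(1))
E
```

```text
274 [(178, np.uint8(90)), (179, np.uint8(37)), (180, np.uint8(17)), (181, np.uint8(13)), (182, np.uint8(31)), (183, np.uint8(72)), (184, np.uint8(58)), (185, np.uint8(50)), (186, np.uint8(70)), (187, np.uint8(53)), (188, np.uint8(66)), (189, np.uint8(60)), (190, np.uint8(50)), (191, np.uint8(82)), (192, np.uint8(57)), (193, np.uint8(22)), (194, np.uint8(34)), (195, np.uint8(52)), (196, np.uint8(60)), (197, np.uint8(66)), (198, np.uint8(71)), (199, np.uint8(74)), (200, np.uint8(76)), (201, np.uint8(78)), (202, np.uint8(80)), (203, np.uint8(83)), (204, np.uint8(85)), (205, np.uint8(86))]
278 [(178, np.uint8(110)), (179, np.uint8(60)), (180, np.uint8(21)), (181, np.uint8(17)), (182, np.uint8(24)), (183, np.uint8(57)), (184, np.uint8(67)), (185, np.uint8(51)), (186, np.uint8(73)), (187, np.uint8(57)), (188, np.uint8(49)), (189, np.uint8(71)), (190, np.uint8(54)), (191, np.uint8(69)), (192, np.uint8(62)), (193, np.uint8(34)), (194, np.uint8(11)), (195, np.uint8(34)), (196, np.uint8(50)), (197, np.uint8(60)), (198, np.uint8(65)), (199, np.uint8(69)), (200, np.uint8(72)), (201, np.uint8(76)
[... 705 characters left out ...]
, (179, np.uint8(107)), (180, np.uint8(57)), (181, np.uint8(20)), (182, np.uint8(17)), (183, np.uint8(27)), (184, np.uint8(58)), (185, np.uint8(61)), (186, np.uint8(49)), (187, np.uint8(82)), (188, np.uint8(64)), (189, np.uint8(54)), (190, np.uint8(70)), (191, np.uint8(52)), (192, np.uint8(69)), (193, np.uint8(61)), (194, np.uint8(34)), (195, np.uint8(11)), (196, np.uint8(22)), (197, np.uint8(49)), (198, np.uint8(56)), (199, np.uint8(58)), (200, np.uint8(64)), (201, np.uint8(68)), (202, np.uint8(73)), (203, np.uint8(75)), (204, np.uint8(79)), (205, np.uint8(81))]
-0.006 0.036 [[279.7 195. ]]
-0.006 0 [[279.7 197. ]]
-0.016 0.036 [[279.2 198.7]]
-0.016 0 [[279.3 200.6]]
0 0.05 [[279.9 191.9]]
```

The tail edge in the image (row ~194) matches the prediction for home (195). Pressing the large key.

>>> step_arm --pt "0 0 0 0 0 0.006 1" --pt "0 0 0 0 0 0.012 1" --pt "0 0 0 0 0 0.012 1"

```text
t: 16.18
tool_pos: [0.6353, 0.0266, 0.085]
eef_rot: [[-0.996, 0.088, -0.001], [0.088, 0.996, 0.0], [0.001, 0.0, -1.0]]
contact_force: [-0.0, -0.1, 0.7]
width: 0.0002
finger_force: 0.0
```

>>> step_arm --pt "0 0 0 -0.001 0 0.003 1" --pt "0 0 0 -0.001 0 0.006 1" --pt "0 0 0 -0.001 0 0.006 1"

```text
t: 16.55
tool_pos: [0.6372, 0.0264, 0.0798]
eef_rot: [[-0.996, 0.088, 0.001], [0.088, 0.996, -0.0], [-0.001, -0.0, -1.0]]
contact_force: [-0.8, -0.5, 3.1]
width: 0.0003
finger_force: 1.4
```

>>> step_arm --pt "0 0 0 0 0 0.002 1" --pt "0 0 0 0 0 0.004 1" --pt "0 0 0 0 0 0.006 1" --pt "0 0 0 0 0 0.006 1"

```text
t: 17.05
tool_pos: [0.6373, 0.0265, 0.0761]
eef_rot: [[-0.996, 0.088, 0.001], [0.088, 0.996, -0.0], [-0.001, -0.0, -1.0]]
contact_force: [-5.6, 0.0, 14.0]
width: 0.0003
finger_force: 6.8
```

>>> step_arm --pt "0 0 0 0 0 -0.03 1" --pt "0 0 0 0 0 -0.03 1" --pt "0 0 0 0 -0.03 -0.03 1" --pt "0 0 0 0 -0.06 -0.03 1" --pt "0 0 0 0 -0.06 -0.03 1" --pt "0 0 0 0 -0.06 -0.015 1" --pt "0 0 0 0 -0.06 -0.006 1" --pt "0 0 0 0 -0.06 -0.002 1" --pt "0 0 0 0 -0.06 0 1" --pt "0 0 0 0 -0.06 0 1"

```text
t: 18.3
tool_pos: [0.6308, -0.0323, 0.076]
eef_rot: [[-0.996, 0.087, -0.002], [0.087, 0.996, 0.0], [0.002, -0.0, -1.0]]
contact_force: [-6.9, 1.1, 16.0]
width: 0.0003
finger_force: 8.1
```

>>> step_arm --pt "0 0 0 0 0 -0.03 1" --pt "0 0 0 0 0 -0.03 1" --pt "0 0 0 0 -0.03 -0.03 1" --pt "0 0 0 0 -0.06 -0.03 1" --pt "0 0 0 0 -0.06 -0.03 1" --pt "0 0 0 0 -0.06 -0.015 1" --pt "0 0 0 0 -0.06 -0.006 1" --pt "0 0 0 0 -0.06 -0.002 1" --pt "0 0 0 0 -0.06 0 1" --pt "0 0 0 0 -0.06 0 1"

```text
t: 19.55
tool_pos: [0.6257, -0.0917, 0.076]
eef_rot: [[-0.996, 0.087, -0.002], [0.087, 0.996, 0.001], [0.002, 0.0, -1.0]]
contact_force: [-7.5, 1.0, 15.6]
width: 0.0002
finger_force: 8.0
```

All three keys bottomed out at z = 0.076 with about 15 N. Now I lift clear and check.

>>> step_arm --pt "0 0 0 0 0 -0.04 1" --pt "0 0 0 0.04 0.02 -0.1 1" --pt "0 0 0 0.1 0.04 -0.14 1" --pt "0 0 0 0.16 0.05 -0.16 1" --pt "0 0 0 0.2 0.06 -0.18 1" --pt "0 0 0 0.22 0.06 -0.18 1" --pt "0 0 0 0.22 0.06 -0.18 1"

```text
t: 20.42
tool_pos: [0.4115, -0.0129, 0.2536]
eef_rot: [[-0.996, 0.087, 0.002], [0.087, 0.996, -0.0], [-0.002, -0.0, -1.0]]
contact_force: [0.4, 0.4, -0.2]
width: 0.0004
finger_force: 0.0
```

```bash
python3 - <<'E'
from h import *
im=get_image("top")[:,:,::-1];cv2.imwrite("pics/t6.png",im);a=cv2.imread("pics/t5.png")
cv2.imwrite("pics/t6c.png",cv2.resize(im[120:270,130:410],None,fx=2.8,fy=2.8))
print([list(cv2.cvtColor(i,6)[185:200,282]) for i in (a,im)],ctrl.get_obs()["contact_force"])
E
```

```text
[[np.uint8(56), np.uint8(46), np.uint8(68), np.uint8(52), np.uint8(71), np.uint8(58), np.uint8(50), np.uint8(76), np.uint8(52), np.uint8(17), np.uint8(5), np.uint8(28), np.uint8(47), np.uint8(55), np.uint8(62)], [np.uint8(56), np.uint8(49), np.uint8(67), np.uint8(51), np.uint8(71), np.uint8(57), np.uint8(47), np.uint8(77), np.uint8(51), np.uint8(18), np.uint8(21), np.uint8(71), np.uint8(96), np.uint8(104), np.uint8(105)]] [ 0.41254219 -0.62994156 -0.40230808]
```

View pics/t6c.png

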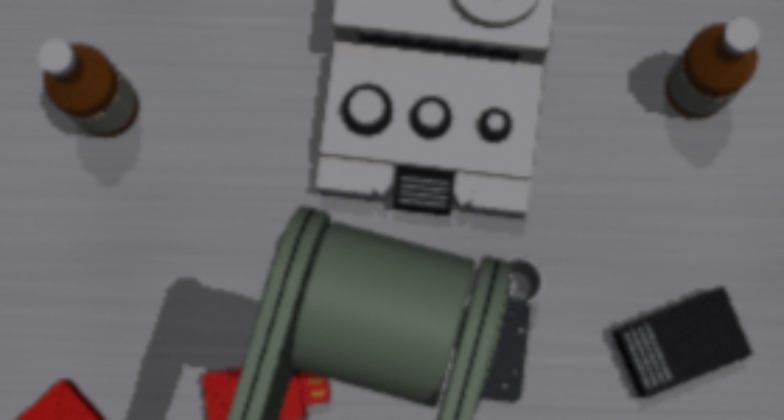

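The pack is home in the bay and its tail hasn't moved since the keys were pressed. The keys are up, and the bystanders in view are standing where they began.

```bash
python3 -c "
from cell import job_done;print(job_done())"
```

```text
the job is handed in; nothing more can be done
None
```

I plugged the power pack fully home, pressed the large, medium and small keys in that order, and handed the job in at about 20.5 s; the judge returned no verdict, and the jar was hidden behind the arm in my last picture.

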